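Hold a crank arm in the slot of the blow-off box

ROBOT

A 6-joint arm with a two-finger parallel gripper is mounted at the origin on a cart in front of the work surface, level with it; the furniture and walls round the work are solid. World frame = base frame: x ahead of the robot, y to its left, z up, the work surface at z = 0. Lengths are in m, angles in rad, forces in N, time in s.
With the tool pointing down it reaches from about 0.325 to 0.775 m from the base axis. Payload 5.5 kg.
Tool frame: the origin (TCP) lies between the finger pads; the fingertips stand 8 mm ahead of it and the grasp point (between the pads) lies 11 mm behind it (tcp_to_tips is the distance from the TCP to the fingertips, in m); z points along the fingers, y is the line along which they close (so a half turn about z gives the same grasp; the last joint's range is limited). The gripper opens to 88 mm and grips with 3 to 60 N. Pads are 20 mm wide; open, the fingers measure 115 mm over their backs; the gripper's body (75 mm by 178 mm) begins 61 mm behind the grasp point.
Start: joints at [1.252, 0.091, 1.231, -0, 1.82, -0.057], TCP at [0.155, 0.58, 0.231] pointing down, gripper open.
Joint ranges: [-2.87, 2.87], [-0.86, 2.18], [0.17, 2.46], [-1.51, 4.65], [0.06, 2.69], [-2.65, 2.65]. Speed limits (rad/s): [2.57, 2.57, 3.01, 3.14, 3.14, 3.14].

INTERFACE

Orientations are given as a unit quaternion [w, x, y, z].
In Python, from bench import * gives the robot as it stands. Calls block until the motion is done:
- move_to(position, orientation): joint-space move of the TCP to a pose.
- move_l(position, speed=0.15, orientation=None): straight line of the TCP; orientation=None keeps the orientation; speed is the mean speed in m/s.
- movej(angles): joint-space move.
- gripper_open() and close(): open the fingers fully, or close them until they stop; the grip force is fixed at half the most.
- hold(seconds).
- inverse_kinematics(position, orientation): joint angles nearest the present ones, or None.
- state(): the state.
- get_image(name): name is "scene" or "top" or "wrist"; returns a dict with "frame" (420x560x3 uint8, blue, green, red), "depth" (420x560 float32, m along the optical axis (not along the pixel's ray), 0 where there is no reading), "camera_matrix" (3x3 intrinsics, pixels), "view" (4x4, takes a point from world to camera coordinates). Camera axes: x right, y up, looking along -z (the intrinsics and any distortion apply to the point x, -y, -z); pixel columns grow to the right and rows downward; lengths in m; the calibration is good to about 2 mm. A picture is of the moment at which its call begins.
A pose or a line that the arm cannot do raises IKError and nothing moves.
- job_done(): hands the job in; it is judged then, once.
The state is a dict: "time": time; "joint_pos": joint angles; "dq": joint speeds; "joint_torque": joint torques, N m; "ee_pos": TCP position; "ee_rot": TCP orientation; "ft_force": force on the tool from outside, world axes, zero at the start; "moment": the same for the moment, N m; "finger_gap": finger opening in m; "finger_force": force on a finger pad.
Only numpy, scipy, OpenCV 4.12 (cv2) and the standard library are available. Lean on these libraries where they do the work, as an engineer would, in place of code of your own. Each camera call takes 0.05 s, during which the arm holds its last target. There are 200 camera calls.

TASK

The bicycle crank arm in the wooden rack is to be blown clean in the grey blow-off box. Pull the box's cam lever all the way toward its louvred front to free the shutter, slide the shutter fully open, then lift the crank arm out of the rack, pass its lower end down through the slot in the lid, about 50 mm deep, and finish while holding it hanging there upright, clear of the box's floor. Leave the tape roll, the tin and the jar where they are.

Things in the scene. Friction and masses are not known exactly. Their poses are not given: they have to be found in the camera images.
- blow_box: Fixed hollow grey box with aluminium lid, 150 (its x) x 240 (y) x 90 mm high, turned up to 0.3 rad. Origin: centre of underside; x points from the louvred front (robot side) to the back, y left, z up. Lid top at 90 mm, lid 8 mm thick, inner floor 84 mm below lid top. On the lid: a shutter between 8 mm high rails along y, and the cam lever at the front edge.
- slot (a point): Centre of the mouth of the slot in the lid, level with the lid's top (90 mm above the bench), at (0, -50, 90) mm in the box frame; axes as the box. Slot 16 mm along the box's x by 30 mm along its y: 1 mm of play on each side of the crank arm. The shutter covers it until the shutter has slid about 56 mm.
- cam_lever (a joint): Cam lever angle, rad: 0 locked (leans 0.25 rad away from the front) to 1.15, its stop (leans 0.9 rad out over the front). Hinge axis along the box's y; the ball moves toward the box's -x and down. Its pawl blocks the shutter (after 2 mm of play) until it passes about 0.85. Starts at 0 to 0.2. About 2 N at the ball; stays where left.
- lever_hinge (a point): Point on the lever's hinge axis, at (-50, -2, 100) mm in the box frame, fixed. Axes turn with the lever (as the box's at joint 0).
- lever_ball (a point): Centre of the lever's round black ball, 18 mm in diameter, 62 mm from the hinge, on a 9 mm steel rod. It is about 160 mm above the bench when locked, 138 mm when freed.
- shutter (a joint): How far the flat steel shutter (52 x 80 x 4 mm, lying on the lid, with a stop lug 22 mm above the lid at its front left corner) is open, m: 0 closed over the slot, 0.070 fully open at its stop. Slides toward +y of the box with about 1.5 N of friction; stays where it is left.
- shutter_knob (a point): Point in the shutter's upright round black knob, 16 mm in diameter, its top 136.5 mm above the bench; this point lies on the knob's axis 12 mm below its top (124.5 mm above the bench). With the shutter shut it is at (0, -40, 124.5) mm in the box frame; it moves with the shutter to y = +30.
- rack: Fixed block of light wood, 60 (its x) x 70 (its y) x 45 mm high, with an upright socket 16 x 30 mm and 35 mm deep in the middle of its top. Origin: centre of its underside; z up. It is turned by up to 0.6 rad about the vertical.
- crank: Bare aluminium crank arm: plain bar 14 (its x) x 28 (y) x 130 mm (z), about 0.2 kg, dark bores near both ends; lowest 10 mm taper to a flat foot 8 x 16 mm. Origin: centre of the foot; z up the bar. Starts upright in the rack, axes parallel to the rack's, foot 10 mm above the bench, upper 95 mm clear. Same after half a turn. Grip across the 14 mm in the top 30 mm so the fingers stay above the lid.
- crank_foot (a point): Centre of the crank arm's flat foot (the same point as its origin).
- crank_head (a point): Centre of the crank arm's upper end, 130 mm above the foot.
- tape_roll: Bystander: roll of masking tape lying flat, 86 mm across, 19 mm high; origin at the centre of its underside. Leave it.
- lid_tin: Bystander: small round tin, white rim and dark lid, 57 mm across, 24 mm high; origin at the centre of its underside. Leave it.
- jar_grit: Bystander: small clear jar with a white lid, 44 mm across, 75 mm high; origin at the centre of its underside. Leave it.

How it is judged:
On the way, in this order (a step that is already met when the one before it is completed fails the run):
1. the cam lever is pulled over, freeing the shutter (value of joint cam_lever above 1 rad), for 0.1 s.
2. the shutter is slid fully open (value of joint shutter above 0.06 m), for 0.1 s.
3. the crank arm is lifted clear of the rack by the gripper (height (world z) of crank_foot above 0.055 m and contact force between the fingers and crank above 1 N), for 0.1 s.
At the end, for the whole second after the job is handed in: Crank foot 30 to 70 mm below the lid top in the slot (within 12 mm of its centre sideways), arm upright within 0.12 rad, still (under 20 mm/s), held by the fingers, pressing on the box with under 12 N; lever past 0.92 rad, shutter open over 60 mm (z of crank_foot in the frame of slot between -0.07 and -0.03 m and horizontal distance between crank_foot and slot below 0.012 m and horizontal distance between crank_head and slot below 0.025 m and value of joint cam_lever above 0.92 rad and value of joint shutter above 0.06 m and contact force between the fingers and crank above 1 N and contact force between blow_box and crank below 12 N and angle between crank's own z axis and vertical below 0.12 rad and linear speed of crank below 0.02 m/s); the arm keeps its last pose, push and grip.
It fails at once if the tape roll is pushed away (more than 30 mm) (distance of tape_roll from where it was at the start of the episode above 0.03 m).
It fails at once if the tin is pushed away (more than 30 mm) (distance of lid_tin from where it was at the start of the episode above 0.03 m).
It fails at once if the jar is pushed away (more than 30 mm) (distance of jar_grit from where it was at the start of the episode above 0.03 m).
It also fails if it takes over 67 s, if anything falls off the work surface, if the arm or the gripper's body presses on something with over 40 N, if the wrist force passes 120 N, or if a joint passes its speed limit or range.

## Working session

There is one attempt and no reset: what is moved stays moved. The work goes in short steps, each a Python script; the robot and the scene stay as the last script left them, time stands still between calls to the robot, and variables do not carry over. Pictures are saved under pics/ and viewed, at most 10 in all, crops included, and the job is handed in when it is done.

```bash
mkdir -p pics; ls; python3 - <<'E'
from bench import *
import cv2,numpy as np
for n in("scene","top"):
    d=get_image(n); cv2.imwrite(f"pics/{n}0.png",d["frame"]); np.savez(f"{n}0.npz",**d)
    print(n,d["camera_matrix"].round(1).tolist(),d["view"].round(3).tolist(),(d["depth"]>0).mean(), [k for k in d])
print(state())
E
```

```text
pics
scene [[411.5, 0.0, 281.7], [0.0, 411.5, 217.2], [0.0, 0.0, 1.0]] [[-0.796, -0.605, 0.012, 0.533], [0.45, -0.578, 0.681, -0.303], [-0.405, 0.548, 0.732, -1.085], [0.0, 0.0, 0.0, 1.0]] 0.9959948979591837 ['frame', 'depth', 'camera_matrix', 'view']
top [[413.3, 0.0, 274.7], [0.0, 413.3, 207.2], [0.0, 0.0, 1.0]] [[-0.005, -1.0, 0.013, 0.059], [0.989, -0.003, 0.147, -0.596], [-0.147, 0.014, 0.989, -1.276], [0.0, 0.0, 0.0, 1.0]] 0.9957738095238096 ['frame', 'depth', 'camera_matrix', 'view']
{'time': 0.1, 'joint_pos': array([ 1.25226748e+00,  9.17841360e-02,  1.23174096e+00, -3.07846664e-05,
        1.81981798e+00, -5.66867852e-02]), 'dq': array([ 1.48186176e-03, -2.30052253e-03, -1.29772570e-03,  5.91393083e-05,
       -3.31600470e-04, -1.92713797e-04]), 'joint_torque': array([ 1.61245291e-03, -4.47856128e+01, -4.07571173e+01,  6.99643744e-02,
        2.84375623e-02, -1.01599239e-04]), 'ee_pos': array([0.15524071, 0.57930715, 0.22963345]), 'ee_rot': array([-1.48575336e-04,  1.30551045e-01,  9.91441203e-01, -8.62633865e-04]), 'ft_force': array([-0.55860901,  0.08347323,  0.10105452]), 'moment': array([ 0.02090216, -0.02207411,  0.06673101]), 'finger_force': 0.0, 'finger_gap': 0.08806519470587733}
```

View pics/scene0.png

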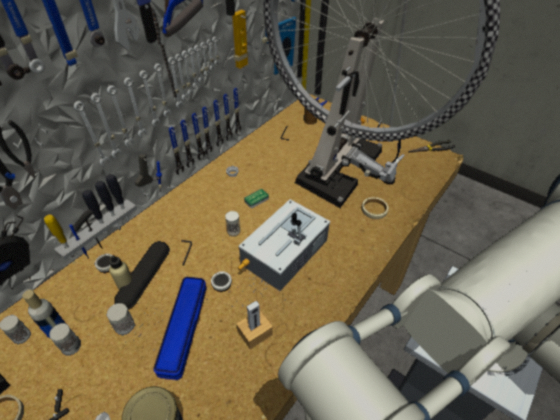

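View pics/top0.png

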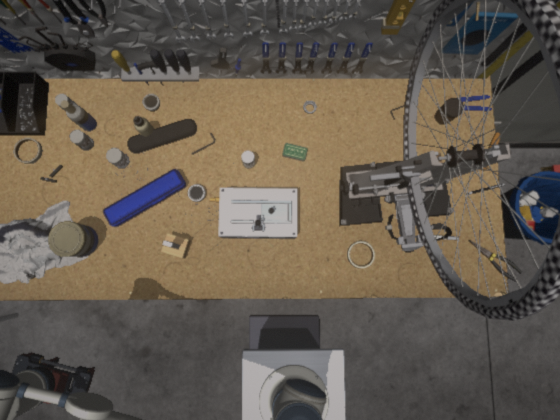

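The scene picture shows the box near (285,243) and the rack near (255,325). In the top view the lid spans about (219–298, 187–238), with the knob near (272,210), the lever near (258,225) and the rack near (175,245). The tin is at (197,193), the jar at (248,158) and the tape roll at (361,254). Next I'll fit poses.

```bash
cat > h.py <<'E'
import cv2,numpy as np
def cloud(d):
    K=d["camera_matrix"];V=d["view"];z=d["depth"]
    v,u=np.mgrid[:z.shape[0],:z.shape[1]]
    c=np.stack([(u-K[0,2])/K[0,0]*z,-(v-K[1,2])/K[1,1]*z,-z],-1)
    return (c-V[:3,3])@V[:3,:3]
def ray(d,uv,h):
    "world points where pixel rays meet plane z=h"
    K=d["camera_matrix"];V=d["view"];uv=np.atleast_2d(uv).astype(float)
    r=np.c_[(uv[:,0]-K[0,2])/K[0,0],-(uv[:,1]-K[1,2])/K[1,1],-np.ones(len(uv))]@V[:3,:3]
    o=-V[:3,:3].T@V[:3,3]
    return o+r*((h-o[2])/r[:,2])[:,None]
def proj(d,p):
    K=d["camera_matrix"];V=d["view"];c=np.atleast_2d(p)@V[:3,:3].T+V[:3,3]
    return np.c_[K[0,0]*c[:,0]/-c[:,2]+K[0,2],K[1,1]*c[:,1]/c[:,2]+K[1,2]]
def rect(p): 
    (c,s,a)=cv2.minAreaRect(p[:,:2].astype(np.float32)); return np.round(c,4),np.round(s,4),round(a,2)
def quat(yaw):
    "tool down, tool y (closing line) at angle yaw from world x"
    from scipy.spatial.transform import Rotation as R
    y=np.array([np.cos(yaw),np.sin(yaw),0]);z=np.array([0,0,-1.])
    q=R.from_matrix(np.c_[np.cross(y,z),y,z]).as_quat(); return [q[3],*q[:3]]
E
python3 - <<'E'
from h import *
d=dict(np.load("top0.npz"));P=cloud(d)
def blob(uv,lo,hi,r=60):
    m=((P[...,2]>lo)&(P[...,2]<hi)).astype(np.uint8)
    w=np.zeros_like(m);cv2.circle(w,uv,r,1,-1);m&=w
    n,l,s,c=cv2.connectedComponentsWithStats(m)
    k=1+np.argmax(s[1:,4]);return P[l==k]
for n,uv,lo,hi,r in[("lid",(258,212),.08,.115,60),("rack",(175,245),.035,.056,25),("crank",(175,240),.12,.16,25),("jar",(248,158),.05,.09,15),("tin",(197,193),.012,.03,14),("tape",(361,254),.01,.03,20),("lever",(258,222),.13,.18,20),("knob",(272,210),.118,.145,10)]:
    try:
        b=blob(uv,lo,hi,r);print(n,len(b),np.median(b,0).round(4),rect(b))
    except Exception as e: print(n,e)
m=(d["frame"].min(2)>140).astype(np.uint8);m[:,:200]=0;m[:,315:]=0;m[:175]=0;m[260:]=0
n,l,s,c=cv2.connectedComponentsWithStats(m);k=1+np.argmax(s[1:,4])
v,u=np.where(l==k);p=ray(d,np.c_[u,v],.09);print("lid by colour",s[k],rect(p))
E
```

```text
lid 3724 [0.5747 0.1117 0.0912] (array([0.5761, 0.1107]), array([0.2396, 0.1506]), 89.64)
rack 363 [0.4715 0.3676 0.0449] (array([0.4762, 0.3725]), array([0.0714, 0.0596]), 73.19)
crank 55 [0.4753 0.3685 0.1392] (array([0.4765, 0.3717]), array([0.0283, 0.0136]), 70.87)
jar 155 [0.7519 0.1438 0.074 ] (array([0.7537, 0.1432]), array([0.0409, 0.04  ]), 12.76)
tin 242 [0.6475 0.3121 0.0226] (array([0.6477, 0.3138]), array([0.0538, 0.056 ]), 0.03)
tape 169 [ 0.4446 -0.2215  0.0182] (array([ 0.4461, -0.2184]), array([0.0847, 0.0848]), 36.85)
lever 32 [0.5329 0.1093 0.1665] (array([0.534, 0.108]), array([0.0148, 0.0145]), 0.79)
knob 26 [0.5744 0.0702 0.1353] (array([0.5746, 0.07  ]), array([0.0141, 0.0141]), 60.62)
lid by colour [ 218  188   79   49 3510] (array([0.5757, 0.1107]), array([0.2392, 0.149 ]), 89.76)
```

Every fitted size matches the given one: lid 240×150, rack 71×60, crank 28×14, and the ball, knob, jar, tin and tape heights. The lever comes first, pushed with closed fingers.

```bash
cat >> h.py <<'E'
def best(ik,pos,yaw):
    c=[(abs(j[5]),quat(y)) for y in(yaw,yaw+np.pi) for j in[ik(pos,quat(y))] if j is not None]
    return min(c,key=lambda t:t[0])[1]
B=np.array([.576,.1107]);BY=np.radians(-.3)
def box(x,y,z): return [B[0]+x*np.cos(BY)-y*np.sin(BY),B[1]+x*np.sin(BY)+y*np.cos(BY),z]
E
python3 - <<'E'
from bench import *
from h import *
p=box(-.008,-.002,.25);q=best(inverse_kinematics,p,np.pi/2+BY)
move_to(p,q);close();print(state()["joint_pos"].round(2),state()["time"])
d=get_image("wrist");np.savez("w1.npz",**d);cv2.imwrite("pics/w1.png",d["frame"])
move_l(box(-.008,-.002,.150));f0=state()["ft_force"]
print(f0.round(2))
move_l(box(-.055,-.002,.147),.08)
for x in np.arange(-.060,-.095,-.003):
    move_l(box(x,-.002,.143),.05);f=state()["ft_force"]-f0;print(round(x,3),f.round(1))
    if np.linalg.norm(f)>12:break
hold(.1)
print(state()["ee_pos"],state()["time"])
d=get_image("top");np.savez("t2.npz",**d)
P=cloud(d);m=(P[...,2]>.115)&(P[...,2]<.15);m[:,:240]=0;m[:,285:]=0;m[:190]=0;m[250:]=0
E
```

```text
[ 0.13  0.04  1.25  0.    1.85 -1.44] 3.6833
[-0.29 -0.11 -0.2 ]
-0.06 [ 1.7 -0.6  2.1]
-0.063 [ 2.  -1.4  1.1]
-0.066 [ 1.6 -1.9  0.7]
-0.069 [ 1.6 -1.6  1.4]
-0.072 [ 1.5 -0.8  1.8]
-0.075 [ 1.6 -0.5  1.3]
-0.078 [ 2.4 -0.2  1.1]
-0.081 [ 8.6 -0.5 -0.6]
-0.084 [19.  -0.7 -5.6]
[0.49589938 0.10897376 0.14341603] 7.6667
```

View pics/w1.png

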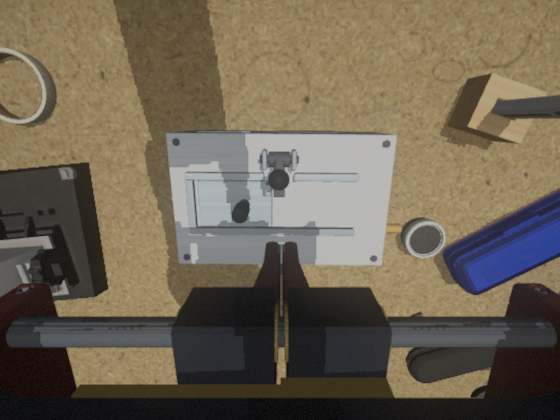

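The wrist view shows the closed shutter with its knob at (241,212) and the lever ball at (279,180). The lever then met its stop, the force rising to 19 N. Next is the shutter.

```bash
python3 - <<'E'
from bench import *
from h import *
move_l(box(-.07,-.002,.165))
move_l(box(-.0,-.069,.165),.2)
move_l(box(0,-.069,.124));f0=state()["ft_force"]
move_l(box(0,-.005,.124),.1)
for y in np.arange(-.002,.022,.003):
    move_l(box(0,y,.124),.05);f=state()["ft_force"]-f0;print(round(y,3),f.round(1))
    if np.linalg.norm(f)>12:break
hold(.15)
move_l(box(0,y-.01,.124));move_l(box(-.02,-.05,.25),.25)
gripper_open()
d=get_image("wrist");np.savez("w2.npz",**d);cv2.imwrite("pics/w2.png",d["frame"])
print(state()["time"],state()["ee_pos"])
E
```

```text
-0.002 [-0.  -0.4  0.3]
0.001 [ 0.3 -1.1 -2. ]
0.004 [-0.3 -0.4 -0.8]
0.007 [-0.2 -1.3 -1.8]
0.01 [-0.1 -0.9 -0.9]
0.013 [-0.6 -9.2 -0. ]
0.016 [ -1.9 -17.2   0.7]
14.175 [0.55574434 0.06082205 0.25000744]
```

View pics/w2.png

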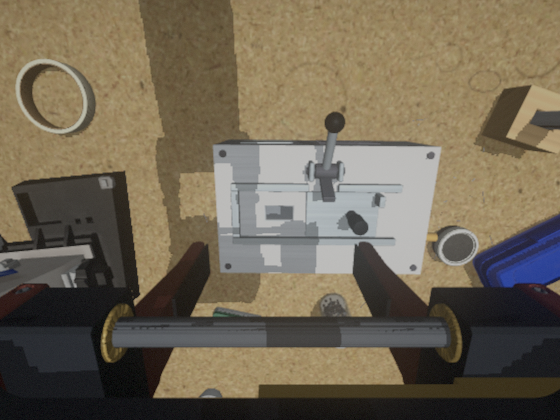

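The shutter is fully open. The slot is visible at about (280,213), with the lever thrown forward and its ball at (335,122). I'll measure the lid and slot here, then look at the rack from above.

```bash
python3 - <<'E'
from bench import *
from h import *
d=dict(np.load("w2.npz"));P=cloud(d)
m=((abs(P[...,2]-.09)<.012)).astype(np.uint8);n,l,s,c=cv2.connectedComponentsWithStats(m)
k=l[170,260];b=P[l==k];print("lid depth",len(b),np.median(b[:,2]),rect(b))
scr=[(223,154),(430.5,155),(228,266),(413,268)]
print("screws",ray(d,scr,.09).round(4).tolist())
g=cv2.cvtColor(d["frame"],6);c=g[170:260,225:320];cv2.imwrite("pics/slot.png",cv2.resize(d["frame"][170:260,225:320],None,fx=7,fy=6,interpolation=cv2.INTER_NEAREST))
t=dict(np.load("top0.npz"))
R=np.array([.476,.372]);q=best(inverse_kinematics,[R[0]-.03,R[1],.28],np.radians(73.2-90))
move_to([R[0]-.0,R[1],.28],q)
d=get_image("wrist");np.savez("w3.npz",**d);cv2.imwrite("pics/w3.png",d["frame"])
P=cloud(d)
for lo,hi in((.12,.16),(.036,.053)):
    m=((P[...,2]>lo)&(P[...,2]<hi)&(np.hypot(P[...,0]-R[0],P[...,1]-R[1])<.06));print(rect(P[m]),m.sum(),np.median(P[m],0).round(4))
print(state()["joint_pos"].round(2),state()["time"])
E
```

```text
lid depth 24749 0.08980932168670651 (array([0.5757, 0.1077]), array([0.2408, 0.1508]), 89.17)
screws [[0.5091, -0.0003, 0.09], [0.5113, 0.2192, 0.09], [0.6408, -0.0027, 0.09], [0.6445, 0.2175, 0.09]]
(array([0.4767, 0.371 ]), array([0.0284, 0.014 ]), 73.3) 399 [0.477  0.3734 0.1393]
(array([0.4764, 0.3713]), array([0.0694, 0.06  ]), 72.93) 1822 [0.4809 0.3778 0.0446]
[ 0.61  0.12  1.11 -0.    1.91  0.9 ] 16.3
```

View pics/slot.png

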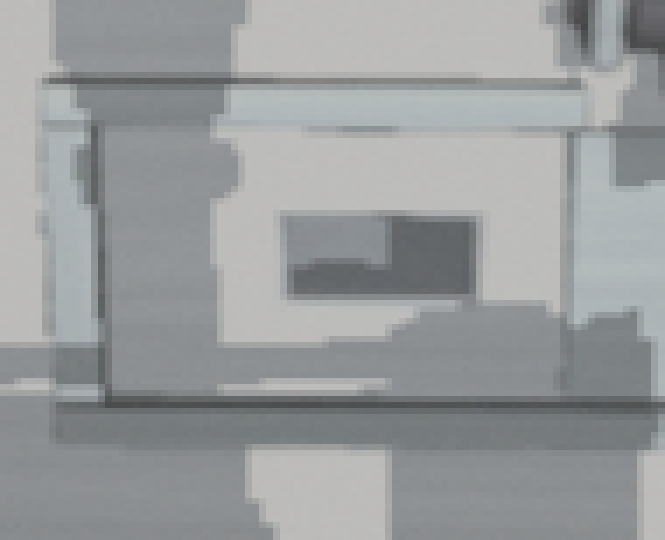

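View pics/w3.png

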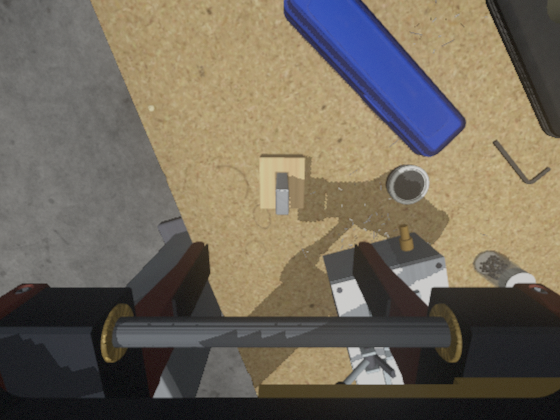

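The slot outline in the crop spans x 283–477 and y 215–298, i.e. image px 265.4–293.1 × 205.8–219.7. The w3 picture shows the crank at about (282,193), correctly oriented between the fingers. I'll grasp and lift it, then view crank and slot together in the wrist camera.

```bash
sed -i 's/^BY=.*//; s/^B=np.*/B=np.array([.5758,.1092]);BY=np.radians(-.7)/' h.py; python3 - <<'E'
from bench import *
from h import *
d=dict(np.load("w2.npz"))
c=ray(d,[(265.4,205.8),(293.1,205.8),(265.4,219.7),(293.1,219.7)],.09);print("slot",c.round(4).tolist(),c.mean(0),"expect",box(0,-.05,.09))
R=[.4767,.3714]
move_l([*R,.116],.12);close();hold(.2)
s=state();print("gap",s["finger_gap"],s["finger_force"],s["ee_pos"],s["ft_force"].round(1))
move_l([*R,.27],.1)
p=box(.0,.02,.27);q=best(inverse_kinematics,p,BY)
move_to(p,q);hold(.2)
d=get_image("wrist");np.savez("w4.npz",**d);cv2.imwrite("pics/w4.png",d["frame"])
d=get_image("scene");np.savez("s4.npz",**d)
s=state();print(s["finger_gap"],s["finger_force"],s["ee_pos"],s["joint_pos"].round(2),s["time"],s["ft_force"].round(1))
E
```

```text
slot [[0.5664, 0.0433, 0.09], [0.5666, 0.0742, 0.09], [0.5828, 0.043, 0.09], [0.5829, 0.0743, 0.09]] [0.57468193 0.05871901 0.09      ] expect [np.float64(0.5751891499582377), np.float64(0.0592037315169774), 0.09]
gap 0.013910657046408297 29.99932050704956 [0.47672145 0.37138056 0.11598123] [-0.4 -0.4  1.1]
0.013674368865667946 29.999132752418518 [0.5758445  0.1301853  0.27001782] [0.16 0.08 1.18 0.   1.89 0.18] 22.1583 [ 0.  -1.4 -2.7]
```

View pics/w4.png

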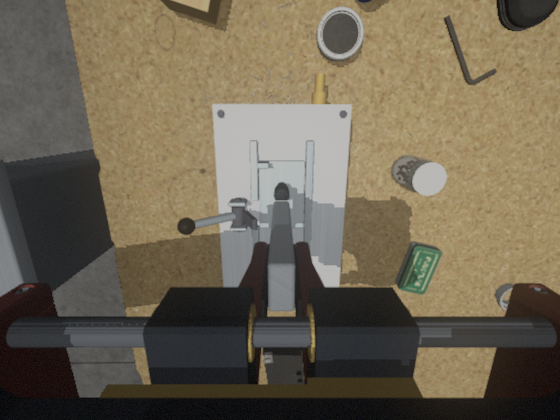

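The crank is held (gap 13.7 mm) and hangs from (283,300) to (281,205), but it hides the slot. I'll move to the slot's -y side so that both are in view.

```bash
python3 - <<'E'
from bench import *
from h import *
move_l(box(0,-.13,.24),.2);hold(.3)
d=get_image("wrist");np.savez("w5.npz",**d)
f=d["frame"];P=cloud(d);T=state()["ee_pos"];print(T,"cam",(-d["view"][:3,:3].T@d["view"][:3,3]).round(3),state()["time"])
m=(np.hypot(P[...,0]-T[0],P[...,1]-T[1])<.03)&(P[...,2]>.125)&(P[...,2]<.225)
p=P[m]
for z in np.arange(.13,.225,.01):
    a=p[abs(p[:,2]-z)<.005]
    if len(a)>5: print(z.round(3),len(a),"x",a[:,0].min().round(4),a[:,0].max().round(4),"mid",((a[:,0].min()+a[:,0].max())/2).round(4),"y",np.median(a[:,1]).round(4),a[:,1].max().round(4))
s=proj(d,box(0,-.05,.09))[0];print(s);x,y=s.astype(int)
cv2.imwrite("pics/w5.png",cv2.resize(f[y-50:y+110,x-70:x+70],None,fx=4,fy=3.75,interpolation=cv2.INTER_NEAREST));print(x-70,y-50)
E
```

```text
[ 0.57429243 -0.02013023  0.24012789] cam [0.575 0.061 0.394] 23.425
0.14 15 x 0.5675 0.5807 mid 0.5741 y -0.0068 -0.0065
0.15 49 x 0.5675 0.5807 mid 0.5741 y -0.0066 -0.0062
0.16 49 x 0.5679 0.5811 mid 0.5745 y -0.0066 -0.0061
0.17 67 x 0.5672 0.581 mid 0.5741 y -0.0066 -0.0061
0.18 66 x 0.5675 0.5807 mid 0.5741 y -0.0066 -0.0063
0.19 80 x 0.5672 0.5811 mid 0.5741 y -0.0067 -0.0061
0.2 89 x 0.5674 0.5809 mid 0.5741 y -0.0066 -0.006
0.21 108 x 0.5673 0.5811 mid 0.5742 y -0.0066 -0.0059
0.22 121 x 0.5674 0.581 mid 0.5742 y -0.0067 -0.0059
[280.86382678 121.62428271]
210 71
```

View pics/w5.png

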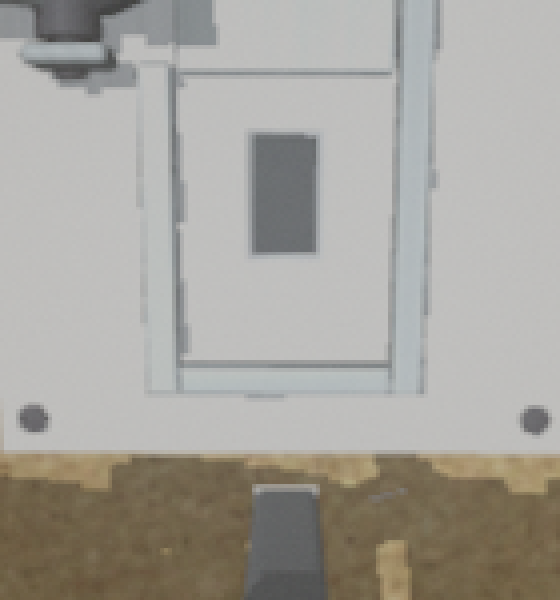

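The slot is seen squarely at crop x 249–319, y 132–257, with the crank foot at (285,490). The hanging crank is upright, its axis within 0.5 mm of the TCP.

```bash
python3 - <<'E'
from bench import *
from h import *
d=dict(np.load("w5.npz"))
f=lambda x,y:(210+x/4-.5+.125*0,71+y/3.75-.5)
c=ray(d,[f(249,132),f(319,132),f(249,257),f(319,257)],.09);S=c.mean(0)
print("slot",S,"size",c[1]-c[0],c[0]-c[2])
sc=ray(d,[f(33,419),f(536,420)],.09);e=sc[1]-sc[0];print("yaw by screws deg",np.degrees(np.arctan2(e[1],e[0])))
off=np.array([.5742-.57429,-.0206+.0201]) # crank - TCP
t=S[:2]-off;print("target",t)
move_l([*t,.24],.15)
move_l([*t,.205],.1);hold(.2);f0=state()["ft_force"]
for z in np.arange(.200,.1455,-.004):
    move_l([*t,z],.04);F=state()["ft_force"]-f0;print(round(z,3),F.round(1),(state()["ee_pos"]-[*t,z]).round(4))
    if np.linalg.norm(F)>12:break
print(state()["time"],state()["finger_gap"])
E
```

```text
slot [0.57481676 0.05824714 0.09      ] size [ 0.01711248 -0.00019282  0.        ] [0.00065201 0.03173955 0.        ]
yaw by screws deg -0.7761440855314249
target [0.57490676 0.05874714]
0.2 [-1.6  0.9 -0.1] [-0.0002  0.     -0.0005]
0.196 [-1.   0.   0.4] [-0.0002  0.     -0.0005]
0.192 [-0.4  0.3  0. ] [-0.0002  0.     -0.0004]
0.188 [-0.8 -1.   0.6] [-0.0002 -0.     -0.0004]
0.184 [-0.4 -0.2 -0.7] [-0.0002 -0.     -0.0004]
0.18 [-0.3 -0.5 -0.1] [-0.0002 -0.     -0.0004]
0.176 [0.2 0.3 0.3] [-0.0002 -0.     -0.0005]
0.172 [-1.1  0.9 -0.8] [-0.0002 -0.     -0.0004]
0.168 [-0.8 -0.6  0.1] [-0.0002 -0.     -0.0005]
0.164 [-0.4  0.1  0.9] [-0.0002  0.     -0.0005]
0.16 [-0.4 -0.3  0.6] [-0.0002 -0.     -0.0005]
0.156 [-0.6 -0.3  0.6] [-0.0002 -0.     -0.0005]
0.152 [-0.9 -0.6  0.7] [-0.0002  0.     -0.0005]
0.148 [-0.9 -0.5  0.2] [-0.0002 -0.     -0.0005]
28.3333 0.013676363148900174
```

```bash
python3 - <<'E'
from bench import *
from h import *
hold(.3);d=get_image("scene");x,y=proj(d,box(0,0,.1))[0].astype(int)
cv2.imwrite("pics/s6.png",cv2.resize(d["frame"][y-60:y+60,x-75:x+75],None,fx=4,fy=4))
E
```

```text
(no output)
```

View pics/s6.png

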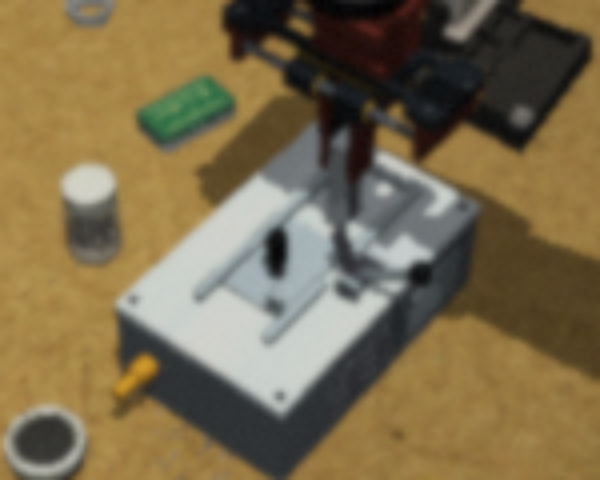

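The crank stands in the slot at about (345,220), held upright. The shutter is open with its knob at (277,250), the lever is thrown with its ball at (420,270), and the jar and tin are undisturbed. Handing in.

```bash
python3 -c "
from bench import *
print(job_done())"
```

```text
the job is handed in; nothing more can be done
None
```

I handed the job in with the lever at its stop, the shutter fully open and the crank arm held upright in the slot, about 48 mm deep, with no contact force felt on the way in; the judge's verdict was not returned.

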